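# Load the measuring card into the test-bench chassis

## Task

Swing both levers of the card chassis wide open, then push the circuit card along its two guides until it just meets the socket; do not shove it home by hand. Then swing both levers fully closed against its front panel, so that they drive the card fully home. Keep the card flat and leave the other things on the bench where they are.

Things in the scene. Friction and masses are not known exactly. Their poses are not given: they have to be found in the camera images.
- chassis: Grey plate fixed on the bench, 320 x 172 x 10 mm (x -175 to 145 mm, y +-86 mm), carrying two card guides, two levers and a socket. Origin: on the bench, midway between the two lever pivots. +x: the way a card slides in; +y: its left; z up. The plate from x = -175 to 0 mm is bare, for loading. Its top is 10 mm above the bench.
- guide_mouth (a point): Point on the plate midway between the mouths of the two black card guides, at x = 10 mm of the chassis. The guides run from here to x = 88 mm, reach 19 mm above the bench, and take the card's side edges at y = +-50 mm with 0.7 mm play a side; the mouths flare to about +-56 mm.
- socket_face (a point): Centre of the face of the black socket (98 mm wide, 11 to 25 mm above the bench) at the far end of the guides, x = 90 mm of the chassis. It yields up to 8.5 mm along +x, only to about 16 N, and does not spring back; a seated card has pushed it in 8 mm, which the levers do easily (8 to 15 N near their ends).
- card_mid (a point): Centre of the loose card: green board 90 (x) x 100 (y) x 3 mm, 160 g, flat on the plate, this point 11.5 mm above the bench. +x: to its gold edge. Upright aluminium front panel at its -x end: 108 mm wide, to 36 mm above the bench, outer face at x = -49 mm. Starts before the guides, roughly in line. In the chassis frame this point is at x = 45 mm on meeting the socket, 53 mm fully home.
- lever_left (a joint): Left (+y) swing lever: white upright bar 50 mm long, 8 mm thick, 12 to 38 mm above the bench, 14 mm hub; vertical pivot at x = 0, y = +70 mm of the chassis. Rad: 0 = closed, lying across the guide mouth, end pointing to the other lever; grows to 1.7 as the end swings away from the guides; at 1.57 it points along chassis -x. Turns with under 4 N at the end and stays where left. May be pushed on either face.
- lever_right (a joint): Right (-y) swing lever: white upright bar 50 mm long, 8 mm thick, 12 to 38 mm above the bench, 14 mm hub; vertical pivot at x = 0, y = -70 mm of the chassis. Rad: 0 = closed, lying across the guide mouth, end pointing to the other lever; grows to 1.7 as the end swings away from the guides; at 1.57 it points along chassis -x. Turns with under 4 N at the end and stays where left. May be pushed on either face.
- lever_left_end (a point): Outer end of the left lever, half-way up the bar (25 mm above the bench), 50 mm from its pivot. Closed, the two ends are 40 mm apart and the bars lie flat on the front panel of a card that is home.
- lever_right_end (a point): Outer end of the right lever, half-way up the bar (25 mm above the bench), 50 mm from its pivot. Driving the card home with one lever can leave the other standing slightly off (about 0.1 to 0.2 rad) until it is pressed again.
- weight_large: steel test weight, 32 mm across, 46 mm high, on the bench; origin at its underside; not part of the job
- weight_small: brass test weight, 20 mm across, 28 mm high, on the chassis plate behind the socket; origin at its underside; not part of the job
- screwdriver: screwdriver lying on the bench beside the chassis; origin at its underside; not part of the job
- filler_panel: bare aluminium strip 108 x 26 x 5 mm lying on the bench beside the chassis; origin at its underside; not part of the job
- sample_ring: white plastic ring, 64 mm across, 10 mm high, on the bench; origin at its underside; not part of the job
- dial_gauge: round steel dial gauge, 54 mm across, 22 mm high, with a short stem, on the bench; origin at its underside; not part of the job
- screw_dish: small open steel dish, 70 mm across, 25 mm high, on the bench; origin at its underside; not part of the job
- card: The same circuit card; its origin is the centre of the board's underside, 1.5 mm below point card_mid, same axes.
Things that resemble listed ones, but are neither listed nor needed, are in the scene too. Of the things that look like the card, the middle-sized one is meant.

How it is judged (in metres and radians):
On the way, in this order (a step that is already met when the one before it is completed fails the run):
1. both levers are swung wide open (beyond 1.3 rad), the card still outside the guides (value of joint each of lever_left, lever_right above 1.3 rad and x of card_mid in the frame of chassis below -0.03 m), for 0.2 s.
2. the card is slid along the guides up to the socket (within 8 mm of meeting it), both levers still open (x of card_mid in the frame of chassis above 0.037 m and y of card_mid in the frame of chassis between -0.003 and 0.003 m and height (world z) of card_mid below 0.016 m and value of joint each of lever_left, lever_right above 0.8 rad), for 0.2 s.
At the end, for the whole second after the job is handed in: The card lies flat between the two guides, fully home in the socket (its centre within 2.5 mm of 53 mm along the chassis, square within 0.04 rad) and at rest, and both levers are closed (below 0.12 rad) (value of joint each of lever_left, lever_right below 0.12 rad and x of card_mid in the frame of chassis above 0.0505 m and y of card_mid in the frame of chassis between -0.003 and 0.003 m and height (world z) of card_mid below 0.016 m and angle between the x axis of card_mid and the x axis of chassis, either way round below 0.04 rad and angle between card_mid's own z axis and vertical below 0.05 rad and linear speed of card below 0.01 m/s); the robot touches nothing.
It fails at once if the card is shoved home by hand: it gets within 2.5 mm of home while both levers are still open (x of card_mid in the frame of chassis above 0.0505 m and value of joint each of lever_left, lever_right above 0.8 rad).
It fails at once if the card is lifted or tipped (more than 0.3 rad, or 25 mm up) (angle between card_mid's own z axis and vertical above 0.3 rad or height (world z) of card_mid above 0.037 m).
It fails at once if a bystander is moved by more than 30 mm (distance of any of weight_large, weight_small, screwdriver, filler_panel, sample_ring, dial_gauge, screw_dish from where it was at the start of the episode above 0.03 m).
It also fails if it takes over 72 s, if anything falls off the work surface, if the arm or the gripper's body presses on something with over 40 N, if the wrist force passes 120 N, or if a joint passes its speed limit or range.

## Robot

A 6-joint arm with a two-finger parallel gripper is mounted at the origin on the work surface. World frame = base frame: x ahead of the robot, y to its left, z up, the work surface at z = 0. Lengths are in m, angles in degrees, forces in N, time in s.
With the tool pointing down it reaches from about 0.3 to 0.75 m from the base axis. Payload 8.5 kg.
Tool frame: the origin (TCP) lies at the very end of the fingers, on their centre line; the grasp point (between the pads) lies env.pinch_z behind it (env.pinch_z is the distance from the TCP to the grasp point, in m); z points along the fingers, y is the line along which they close (so a half turn about z gives the same grasp; the last joint's range is limited). The gripper opens to 85 mm and grips with 20 to 120 N. Pads are 22 mm wide; open, the fingers measure 114 mm over their backs; the gripper's body (76 mm by 85 mm) begins 54 mm behind the grasp point. The pads swing forward as they close: fully open they stand 13 mm farther back than shut.
Start: joints at [-86.935, 21.807, 74.336, -0, 83.858, -12.336], TCP at [0.146, -0.53, 0.231] pointing down, gripper open.
Joint ranges: [-178.18, 178.18], [-50.72, 133.34], [12.68, 142.11], [-81.47, 261.47], [9.98, 163.14], [-165.26, 165.26]. Speed limits (degrees/s): [136.94, 136.94, 180, 180, 180, 180].

## Interface

Orientations are given as a 3x3 rotation matrix whose columns are the frame's x, y, z axes.
In Python, from rig import telemetry, get_image, env gives the robot as it stands. The module is installed in compiled form; this text tells all that it offers.
- The arm moves only by the tool apply_moves, never from a script. Its argument "series" is a list of rows, each a list of 7 numbers: the shift along the tool's x, y, z in mm, then the turn, a rotation vector about the tool's x, y, z in degrees, then the opening, from 0 (shut) to 1 (fully open). A call has 1 to 12 rows; each row shifts and turns the commanded pose from where the row before left it, along the tool's axes as they then stand; what a row does not reach is not made up. A row lasts 1/8 s, in which the tool goes at most 62.5 mm and 10.7 degrees, less where a joint would pass 70% of its speed; a pose out of reach is approached as far as the arm can. A call with a gripper value outside its range is refused whole. The fingers move at their own pace and stop on an object; "grip_force" is the grip in N (left out, the last holds). Time passes only in rows, so rows that do not move let the fingers close. It gives the time, the measured TCP pose, the force, the opening and the grip force at its end, in the units of the state.
- telemetry.observe(): the state, without advancing time (a new reading comes with each control period).
- get_image(name): name is "scene" or "top" or "wrist"; returns a dict with "frame" (480x640x3 uint8, red, green, blue), "z_map" (480x640 float32, m along the optical axis (not along the pixel's ray), 0 where there is no reading), "vertical_fov" (degrees; the focal length in pixels is half the picture's height over the tangent of half this angle, whatever the lens; pixels are square), "cx", "cy" (the principal point, pixels), "eye" and "attitude" of the camera in the world; the wrist camera has in their place "mount" (4x4, takes a point from camera to tool coordinates, whose origin is the TCP and whose axes are the flange's). Camera axes: x right, y up, looking along -z (the intrinsics and any distortion apply to the point x, -y, -z); pixel columns grow to the right and rows downward; lengths in m; the calibration is good to about 2 mm. A picture is of the moment at which its call begins: read the wrist's pose just before it.
- env.close_job(): hands the job in; it is judged then, once.
The state is a dict: "time_s": time; "q": joint angles; "qvel": joint speeds; "joint_efforts": joint torques, N m; "position": TCP position; "tool_rot": TCP orientation; "ft_force": force on the tool from outside, world axes, zero at the start; "wrist_torque": the same for the moment, N m; "grip_width": finger opening in m; "gripper_force": force on a finger pad.
Only numpy, scipy, OpenCV 4.12 (cv2) and the standard library are available. Lean on these libraries where they do the work, as an engineer would, in place of code of your own. Each camera call takes 0.05 s, during which the arm holds its last target. There are 200 camera calls.

## Working session

There is one attempt and no reset: what is moved stays moved. The work goes in short steps, Python scripts to look and compute and a tool call to move; the robot and the scene stay as the last step left them, time stands still between calls to the robot, and variables do not carry over. Pictures are saved under pics/ and viewed, at most 10 in all, crops included, and the job is handed in when it is done.

Besides the shell and the picture viewer there is one more tool, called after ">>>" as a command line: name --pt "numbers of a row" for each row, then --argument value for the rest. apply_moves: Moves the arm, as the interface text tells. Its arguments: {"type":"object","properties":{"series":{"type":"array"},"grip_force":{"type":"number"}},"required":["series"]}

```bash
mkdir -p pics; cat > h.py <<'E'
import numpy as np, cv2
from rig import telemetry, get_image, env
def cam(name):
    s=telemetry.observe(); im=get_image(name)
    if 'mount' in im:
        T=np.eye(4);T[:3,:3]=s['tool_rot'];T[:3,3]=s['position'];M=T@np.array(im['mount']);R=M[:3,:3];e=M[:3,3]
    else: R=np.array(im['attitude']);e=np.array(im['eye'])
    f=240/np.tan(np.radians(im['vertical_fov'])/2)
    return im,R,e,f
def onplane(c,u,v,z):
    im,R,e,f=c
    d=R@np.array([(u-im['cx'])/f,-(v-im['cy'])/f,-1.0]); return e+d*(z-e[2])/d[2]
def cloud(c):
    im,R,e,f=c; v,u=np.mgrid[:480,:640]; z=im['z_map']
    p=np.stack([(u-im['cx'])/f*z,-(v-im['cy'])/f*z,-z],-1); return p@R.T+e
def proj(c,P):
    im,R,e,f=c; p=R.T@(np.array(P)-e); return im['cx']-f*p[0]/p[2], im['cy']+f*p[1]/p[2]
def save(im,n): cv2.imwrite('pics/'+n,cv2.cvtColor(im,cv2.COLOR_RGB2BGR))
E
python3 - <<'E'
from h import *
for n in('top','scene'):
    c=cam(n); save(c[0]['frame'],n+'0.png'); print(n,{k:v for k,v in c[0].items() if k not in('frame','z_map')})
s=telemetry.observe();print({k:np.round(v,3).tolist() for k,v in s.items()},env.pinch_z)
E
```

```text
top {'vertical_fov': 48.12350741741206, 'cx': 310.03701092051944, 'cy': 239.49519029674298, 'eye': array([ 0.40980324, -0.01297132,  1.328434  ]), 'attitude': array([[ 0.01687308,  0.99001107, -0.13997636],
       [-0.99984308,  0.01595105, -0.0077064 ],
       [-0.00539665,  0.14008443,  0.99012486]])}
scene {'vertical_fov': 46.27454709864853, 'cx': 317.55524264599524, 'cy': 249.88248342614938, 'eye': array([ 1.10378192, -0.57004035,  1.25031302]), 'attitude': array([[ 0.70677803, -0.60919435,  0.35964852],
       [ 0.70727847,  0.59778651, -0.37737044],
       [ 0.01489891,  0.52108879,  0.85337242]])}
{'time_s': 0.1, 'q': [-86.936, 21.837, 74.378, -0.0, 83.857, -12.335], 'qvel': [-0.025, -0.087, -0.078, -0.011, 0.087, 0.029], 'joint_efforts': [0.002, -44.922, -23.166, -0.0, 0.004, -0.0], 'position': [0.146, -0.53, 0.231], 'tool_rot': [[0.964, 0.266, -0.0], [0.266, -0.964, 0.001], [0.0, -0.001, -1.0]], 'ft_force': [-0.001, 0.533, -0.222], 'wrist_torque': [-0.006, -0.061, 0.044], 'gripper_force': 0.0, 'grip_width': 0.086} 0.0187
```

View pics/top0.png

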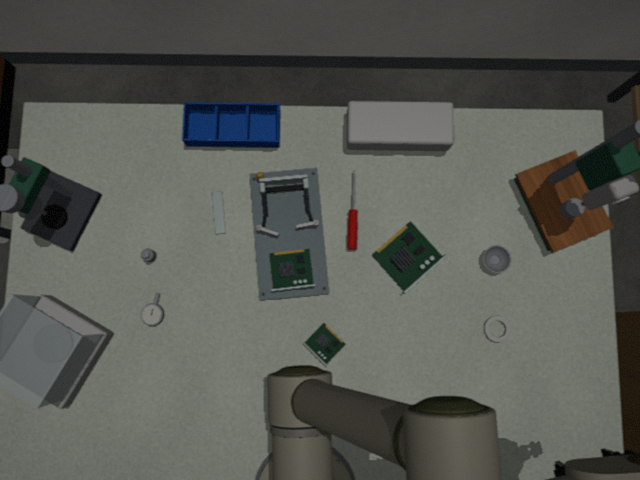

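View pics/scene0.png

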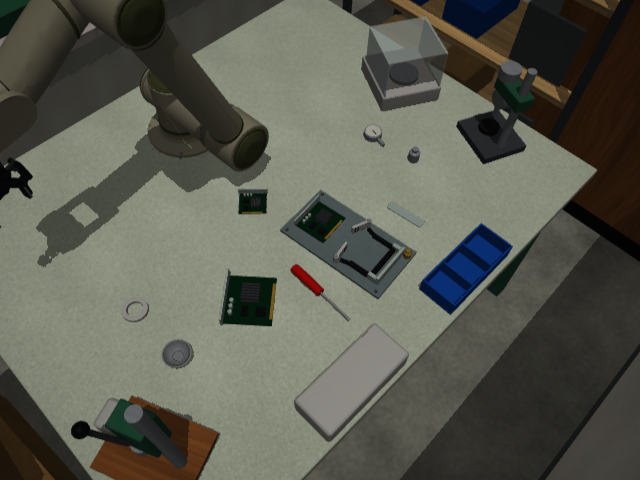

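The top view shows the chassis plate at about (290,235), with its socket at the top, toward world +x. Both levers are part-open, at (268,230) and (307,226), and the mid-sized card sits on the plate at (291,270). The decoys are off the plate at (325,343) and (408,257). Next I'll get a rough pose and move the wrist camera above it.

```bash
python3 - <<'E'
from h import *
c=cam('top')
for n,u,v,z in [('TL',250,172,.01),('TR',316,168,.01),('BR',328,294,.01),('BL',259,300,.01),('card',291,270,.012)]:
    print(n,onplane(c,u,v,z).round(3))
w=cam('wrist'); print(np.array(w[0]['mount']).round(3),w[3])
E
```

```text
TL [0.766 0.152 0.01 ]
TR [ 0.779 -0.015  0.01 ]
BR [ 0.462 -0.049  0.01 ]
BL [0.445 0.119 0.01 ]
card [0.52  0.043 0.012]
[[ 0.001  0.962  0.273  0.069]
 [ 1.    -0.001 -0.001  0.001]
 [-0.001  0.273 -0.962 -0.142]
 [ 0.     0.     0.     1.   ]] 387.1054815650932
```

>>> apply_moves --pt "30 -20 0 0 0 0 0" --pt "45 -30 0 0 0 0 0" --pt "45 -30 0 0 0 0 0" --pt "45 -30 0 0 0 0 0" --pt "45 -30 0 0 0 0 0" --pt "45 -30 0 0 0 0 0" --pt "45 -30 0 0 0 0 0" --pt "45 -30 0 0 0 0 0" --pt "45 -30 0 0 0 0 0" --pt "45 -30 0 0 0 0 0" --pt "45 -30 0 0 0 0 0" --pt "45 -30 0 0 0 0 0"

```text
time_s: 1.7
position: [0.5602, -0.0518, 0.2312]
tool_rot: [[0.964, 0.266, -0.0], [0.266, -0.964, -0.0], [-0.0, -0.0, -1.0]]
ft_force: [0.3, -0.6, 0.9]
grip_width: -0.0005
gripper_force: 0.0
```

>>> apply_moves --pt "45 -30 0 0 0 0 0" --pt "45 -30 0 0 0 0 0" --pt "40 -25 0 0 0 0 0" --pt "0 0 0 0 0 5 0" --pt "0 0 0 0 0 4.5 0" --pt "0 0 0 0 0 0 0" --pt "0 0 0 0 0 0 0"

```text
time_s: 2.58
position: [0.6619, 0.063, 0.2312]
tool_rot: [[0.995, 0.104, -0.0], [0.104, -0.995, 0.0], [-0.0, -0.0, -1.0]]
ft_force: [-0.3, -0.2, -0.9]
grip_width: -0.0001
gripper_force: 0.0
```

```bash
python3 - <<'E'
from h import *
s=telemetry.observe();print({k:np.round(v,3).tolist() for k,v in s.items() if k in('time_s','position','tool_rot','q','ft_force')})
c=cam('wrist'); save(c[0]['frame'],'w1.png'); np.savez('w1.npz',P=cloud(c),f=c[0]['frame'])
E
```

```text
{'time_s': 2.575, 'q': [-4.741, 33.889, 53.549, -0.0, 92.578, 79.279], 'position': [0.662, 0.063, 0.231], 'tool_rot': [[0.995, 0.104, -0.0], [0.104, -0.995, 0.0], [-0.0, -0.0, -1.0]], 'ft_force': [-0.286, -0.232, -0.941]}
```

View pics/w1.png

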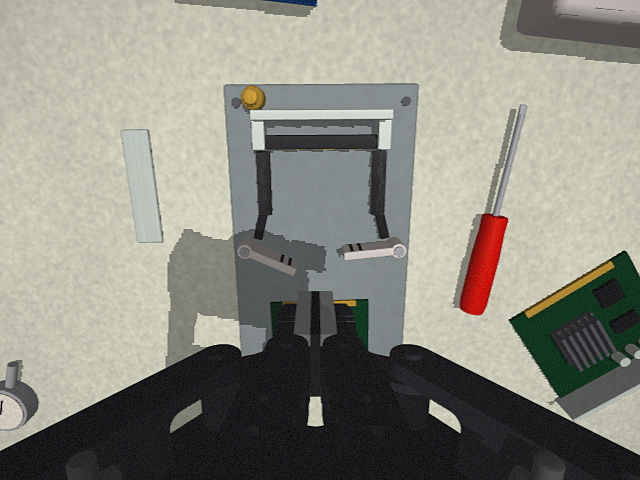

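The wrist view shows the lever hubs at (244,252) on the left and (400,251) on the right. The bar ends are at about (295,270) and (345,254), the far plate corners at (225,85) and (418,84), and the card's gold edge at row ~302. I'll turn these into a chassis pose.

```bash
cat > fr.py <<'E'
from h import *
def frame(c,pl,pr,z):
    L=onplane(c,*pl,z);R=onplane(c,*pr,z); o=(L+R)/2; y=(L-R)[:2]; print('pivot dist',np.hypot(*y)); y/=np.hypot(*y); x=np.array([y[1],-y[0]]); return o[:2],x,y
E
python3 - <<'E'
from fr import *
c=cam('wrist'); P=cloud(c)
for u,v in [(244,252),(400,251),(270,262),(370,250),(180,180),(320,180),(225,300),(290,303),(350,303),(265,180)]: print((u,v),P[v,u].round(4))
z=P[252,244,2]; o,x,y=frame(c,(244,252),(400,251),.038); print('o',o.round(4),'yaw',np.degrees(np.arctan2(x[1],x[0])))
def ch(p): d=p[:2]-o; return (np.array([d@x,d@y])*1000).round(1)
for n,u,v,zz in [('TL',224,85,.01),('TR',418,84,.01),('Lend',295,270,.038),('Rend',345,254,.038),('goldL',271,302,.013),('goldR',368,300,.013),('sockL',262,135,.025),('sockR',379,135,.025)]: print(n,ch(onplane(c,u,v,zz)))
s=telemetry.observe();print('tcp',ch(s['position']))
E
```

```text
(244, 252) [0.6211 0.1223 0.0374]
(400, 251) [ 0.6375 -0.0176  0.0397]
(270, 262) [0.6143 0.0981 0.038 ]
(370, 250) [0.6346 0.0088 0.0362]
(180, 180) [ 0.6743  0.1936 -0.0016]
(320, 180) [0.6897 0.0601 0.0103]
(225, 300) [ 0.554   0.1452 -0.0009]
(290, 303) [0.5632 0.077  0.0109]
(350, 303) [0.5701 0.0165 0.0122]
(265, 180) [0.6853 0.1102 0.0172]
pivot dist 0.1411570403445359
o [0.6292 0.0521] yaw 6.406250065528864
TL [144.   84.8]
TR [143.7 -84.5]
Lend [-17.6  24.8]
Rend [ -2.5 -20.9]
goldL [-60.6  51.1]
goldR [-59.1 -46.8]
sockL [101.8  51.5]
sockR [101.1 -49.8]
tcp [33.8  7.1]
```

>>> apply_moves --pt "-13 45 20 0 0 -0.4 0" --pt "0 0 50 0 0 0 0" --pt "0 0 50 0 0 0 0" --pt "0 0 50 0 0 0 0" --pt "0 0 25 0 0 0 0" --pt "0 0 12 0 0 0 0" --pt "0 0 0 0 0 0 0"

```text
time_s: 3.55
position: [0.6538, 0.0169, 0.0244]
tool_rot: [[0.994, 0.11, -0.0], [0.11, -0.994, 0.0], [-0.0, -0.0, -1.0]]
ft_force: [0.2, 0.3, 0.0]
grip_width: 0.0
gripper_force: 0.0
```

>>> apply_moves --pt "-8 0 0 0 0 0 0" --pt "-8 0 0 0 0 0 0" --pt "-8 0 0 0 0 0 0" --pt "-8 0 0 0 0 0 0" --pt "-8 0 0 0 0 0 0" --pt "-4 5 0 0 0 0 0" --pt "-4 5 0 0 0 0 0" --pt "0 2 0 0 0 0 0" --pt "0 0 0 0 0 0 0"

```text
time_s: 4.68
position: [0.6068, -0.0005, 0.0241]
tool_rot: [[0.994, 0.109, -0.001], [0.109, -0.994, -0.0], [-0.001, -0.0, -1.0]]
ft_force: [-0.4, 0.6, 0.4]
grip_width: -0.0002
gripper_force: 0.4
```

>>> apply_moves --pt "5 -12 0 0 0 0 0" --pt "43 -6 0 0 0 0 0" --pt "0 -35 0 0 0 0 0" --pt "0 -35 0 0 0 0 0" --pt "-8 0 0 0 0 0 0" --pt "-8 0 0 0 0 0 0" --pt "-8 0 0 0 0 0 0" --pt "-8 0 0 0 0 0 0" --pt "-8 0 0 0 0 0 0" --pt "-4 -5 0 0 0 0 0" --pt "-4 -5 0 0 0 0 0" --pt "0 -2 0 0 0 0 0"

```text
time_s: 6.18
position: [0.5956, 0.0994, 0.0242]
tool_rot: [[0.994, 0.11, -0.002], [0.11, -0.994, -0.0], [-0.002, 0.0, -1.0]]
ft_force: [-1.6, -3.4, 1.2]
grip_width: -0.0002
gripper_force: 1.6
```

```bash
python3 - <<'E'
from h import *
s=telemetry.observe();print(s['position'].round(4),np.round(s['ft_force'],1))
c=cam('top'); f=c[0]['frame'][160:310,235:345]; save(cv2.resize(f,None,fx=4,fy=4,interpolation=cv2.INTER_CUBIC),'t2.png')
E
```

```text
[0.5956 0.0994 0.0242] [-1.6 -3.4  1.2]
```

View pics/t2.png

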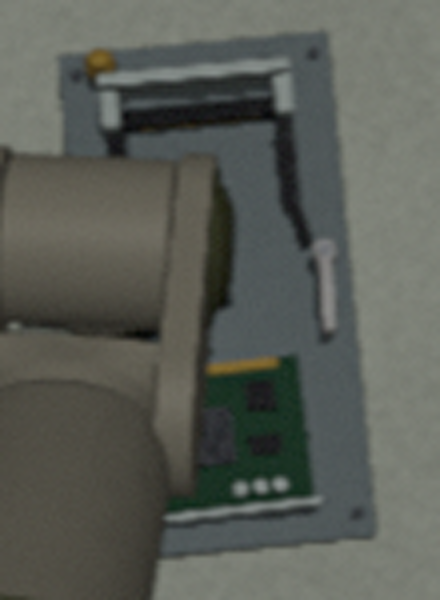

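>>> apply_moves --pt "0 12 -5 0 0 0 0" --pt "0 7 -40 0 0 0 0.3" --pt "-35 10 -40 0 0 0 0.7" --pt "-40 10 -40 0 0 0 0.7" --pt "-40 10 -40 0 0 0 0.7" --pt "-37 0 -11 0 0 0 0.7" --pt "0 0 0 0 0 0 0.7" --pt "0 0 0 0 0 0 0.7"

```text
time_s: 7.22
position: [0.451, 0.0336, 0.2003]
tool_rot: [[0.994, 0.109, -0.0], [0.109, -0.994, 0.0], [0.0, -0.0, -1.0]]
ft_force: [0.3, 0.2, -0.7]
grip_width: 0.0599
gripper_force: 0.0
```

```bash
python3 - <<'E'
from h import *
s=telemetry.observe();print(s['position'].round(4),np.round(s['ft_force'],1),s['grip_width'])
c=cam('wrist'); save(c[0]['frame'],'w3.png')
E
```

```text
[0.451  0.0336 0.2003] [ 0.3  0.2 -0.7] 0.059909502167921555
```

View pics/w3.png

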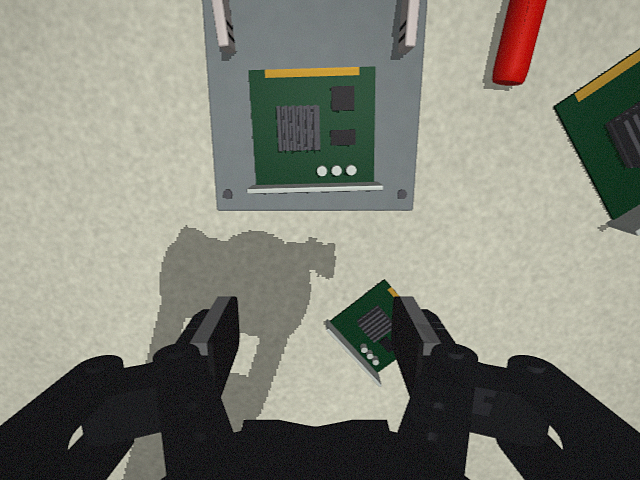

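Both levers now point along chassis -x, with their bars at (224,30) and (409,25). The card's board corners are at (250,70) and (375,67), and its panel runs from (247,189) to (383,186). The small decoy card is at (365,330).

```bash
python3 - <<'E'
from h import *
o=np.array([.6292,.0521]);a=np.radians(6.3);x=np.array([np.cos(a),np.sin(a)]);y=np.array([-x[1],x[0]])
c=cam('wrist');P=cloud(c)
def ch(p): d=p[:2]-o; return (np.array([d@x,d@y])*1000).round(1)
for n,u,v,z in [('BL',217,210,.01),('BR',413,210,.01),('gL',250,70,.013),('gR',375,67,.013),('bL',255,184,.013),('bR',375,183,.013),('pL',247,190,.036),('pR',383,187,.036),('levLend',225,52,.038),('levRend',408,47,.038),('decoy top',384,280,.013),('decoy L',326,322,.03)]: print(n,ch(onplane(c,u,v,z)))
for u,v in [(315,188),(260,189),(370,187)]: print(P[v-2:v+3,u,2].round(3))
s=telemetry.observe();print('tcp',ch(s['position']), np.degrees(np.arctan2(s['tool_rot'][1,0],s['tool_rot'][0,0])))
E
```

```text
BL [-174.2   85.4]
BR [-174.  -85.]
gL [-62.3  51.2]
gR [-60.1 -46.5]
bL [-151.2   51. ]
bR [-150.3  -50.4]
pL [-153.1   53.9]
pR [-150.6  -53.3]
levLend [-54.1  64.7]
levRend [-50.7 -65.9]
decoy top [-237.8  -62.4]
decoy L [-271.1   -9.7]
[0.031 0.035 0.035 0.035 0.035]
[0.028 0.035 0.035 0.035 0.036]
[0.034 0.036 0.035 0.035 0.035]
tcp [-178.9    1.3] 6.300333847077657
```

>>> apply_moves --pt "0 1 50 0 0 0 0.7" --pt "0 0 50 0 0 0 0.7" --pt "0 0 50 0 0 0 0.7" --pt "0 0 26 0 0 0 0.7" --pt "0 0 10 0 0 0 0.7" --pt "0 0 0 0 0 0 0.7" --pt "8 0 0 0 0 0 0.7" --pt "4 0 0 0 0 0 0.7" --pt "4 0 0 0 0 0 0.7" --pt "6 0 0 0 0 0 0.7" --pt "8 0 0 0 0 0 0.7" --pt "10 0 0 0 0 0 0.7"

```text
time_s: 8.82
position: [0.4911, 0.0373, 0.0144]
tool_rot: [[0.994, 0.11, -0.0], [0.11, -0.994, 0.0], [-0.0, -0.0, -1.0]]
ft_force: [-1.3, -0.6, 1.6]
grip_width: 0.0597
gripper_force: 0.7
```

>>> apply_moves --pt "10 0 0 0 0 0 0.7" --pt "10 0 0 0 0 0 0.7" --pt "6 0 0 0 0 0 0.7" --pt "4 0 0 0 0 0 0.7" --pt "0 0 0 0 0 0 0.7"

```text
time_s: 9.45
position: [0.5206, 0.0405, 0.0143]
tool_rot: [[0.994, 0.11, 0.001], [0.11, -0.994, -0.0], [0.001, 0.0, -1.0]]
ft_force: [0.8, -0.2, -0.2]
grip_width: 0.0598
gripper_force: 0.0
```

```bash
python3 - <<'E'
from h import *
c=cam('wrist'); save(c[0]['frame'],'w4.png')
E
```

```text
(no output)
```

View pics/w4.png

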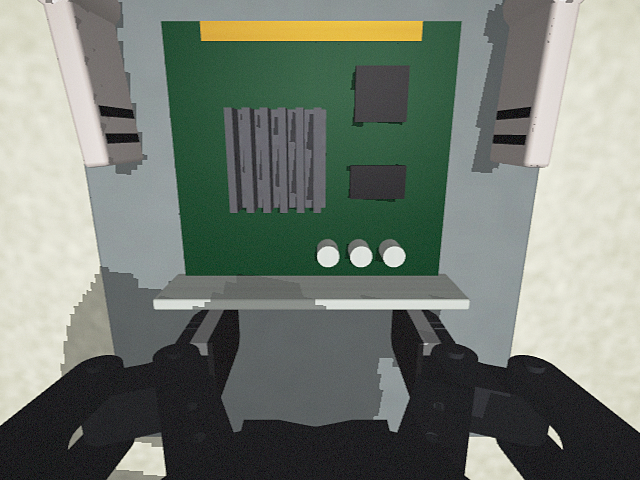

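The card is now square between the open levers: gold edge at row 21, panel top at rows 300-309, and clear space to the bars on both sides.

```bash
python3 - <<'E'
from h import *
o=np.array([.6292,.0521]);a=np.radians(6.3);x=np.array([np.cos(a),np.sin(a)]);y=np.array([-x[1],x[0]])
c=cam('wrist')
def ch(p): d=p[:2]-o; return (np.array([d@x,d@y])*1000).round(1)
for n,u,v,z in [('gL',162,21,.013),('gR',462,21,.013),('bL',185,275,.013),('bR',441,275,.013),('pL',153,309,.036),('pR',469,308,.036),('levLend',97,166,.038),('levRend',540,166,.038)]: print(n,ch(onplane(c,u,v,z)))
s=telemetry.observe();print('tcp',ch(s['position']))
E
```

```text
gL [-4.8 50.1]
gR [ -4.7 -48.9]
bL [-94.   50.6]
bR [-93.9 -50. ]
pL [-97.7  54.3]
pR [-97.2 -52.5]
levLend [-49.9  64.9]
levRend [-49.8 -67.9]
tcp [-109.5    0.4]
```

>>> apply_moves --pt "6 0 0 0 0 0 0.7" --pt "10 0 0 0 0 0 0.7" --pt "10 0 0 0 0 0 0.7" --pt "10 0 0 0 0 0 0.7" --pt "10 0 0 0 0 0 0.7" --pt "10 0 0 0 0 0 0.7" --pt "8 0 0 0 0 0 0.7" --pt "6 0 0 0 0 0 0.7" --pt "4 0 0 0 0 0 0.7" --pt "0 0 0 0 0 0 0.7"

```text
time_s: 10.8
position: [0.5942, 0.0486, 0.0143]
tool_rot: [[0.994, 0.11, 0.0], [0.11, -0.994, -0.0], [0.0, 0.0, -1.0]]
ft_force: [-0.3, -0.2, -0.1]
grip_width: 0.0596
gripper_force: 0.0
```

>>> apply_moves --pt "5 0 0 0 0 0 0.7" --pt "4 0 0 0 0 0 0.7" --pt "4 0 0 0 0 0 0.7" --pt "3 0 0 0 0 0 0.7" --pt "0 0 0 0 0 0 0.7"

```text
time_s: 11.42
position: [0.6101, 0.0504, 0.0143]
tool_rot: [[0.994, 0.11, 0.001], [0.11, -0.994, -0.0], [0.001, 0.0, -1.0]]
ft_force: [-0.1, -0.4, -0.7]
grip_width: 0.0599
gripper_force: 0.0
```

```bash
python3 - <<'E'
from h import *
o=np.array([.6292,.0521]);a=np.radians(6.3);x=np.array([np.cos(a),np.sin(a)]);y=np.array([-x[1],x[0]])
def ch(p): d=p[:2]-o; return (np.array([d@x,d@y])*1000).round(1)
s=telemetry.observe();print('tcp',ch(s['position']),s['ft_force'].round(1))
c=cam('wrist'); save(c[0]['frame'],'w5.png')
E
```

```text
tcp [-19.1   0.4] [-0.1 -0.4 -0.7]
```

View pics/w5.png

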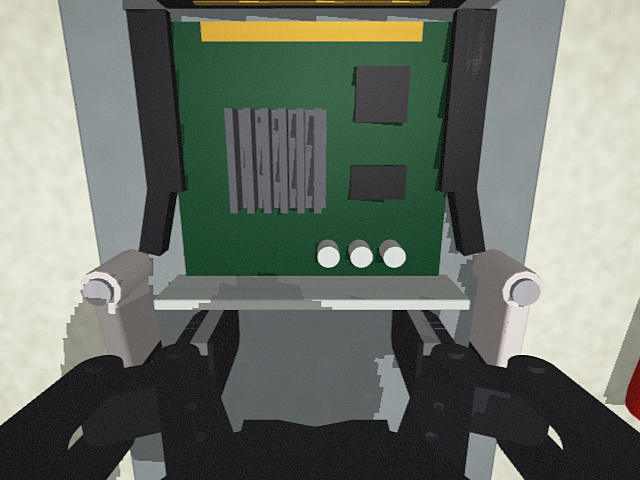

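The card is well inside both guides, with only a thin gap between its gold edge (row 21) and the socket (row ~12). I'll nudge it 2 mm further, retreat, and go outside the left lever.

>>> apply_moves --pt "2 0 0 0 0 0 0.7" --pt "0 0 0 0 0 0 0.7" --pt "0 0 0 0 0 0 0.7" --pt "-25 0 0 0 0 0 0.7" --pt "-25 0 0 0 0 0 0.7" --pt "0 0 -56 0 0 0 0.5" --pt "0 0 0 0 0 0 0" --pt "17 -50 0 0 0 0 0" --pt "0 -50 0 0 0 0 0" --pt "0 0 30 0 0 0 0" --pt "0 0 20 0 0 0 0" --pt "0 0 0 0 0 0 0"

```text
time_s: 12.98
position: [0.567, 0.1464, 0.0186]
tool_rot: [[0.994, 0.11, -0.004], [0.11, -0.994, -0.0], [-0.004, -0.0, -1.0]]
ft_force: [-0.2, 0.7, 0.4]
grip_width: 0.0003
gripper_force: 0.0
```

```bash
python3 - <<'E'
from h import *
o=np.array([.6292,.0521]);a=np.radians(6.3);x=np.array([np.cos(a),np.sin(a)]);y=np.array([-x[1],x[0]])
def ch(p): d=p[:2]-o; return (np.array([d@x,d@y])*1000).round(1)
s=telemetry.observe();print('tcp',ch(s['position']),s['ft_force'].round(1))
c=cam('wrist'); P=cloud(c); P=P.reshape(-1,3); d=P[:,:2]-o; X=d@x*1000;Y=d@y*1000
m=(P[:,2]>.030)&(P[:,2]<.040)&(abs(Y)<50)&(X>-30)&(X<20); print('panel top x', np.percentile(X[m],[2,50,98]).round(1), m.sum())
E
```

```text
tcp [-51.5 100.6] [-0.2  0.7  0.4]
panel top x [-6.7 -4.3 -2.6] 2490
```

>>> apply_moves --pt "0 7 0 0 0 0 0" --pt "0 7 0 0 0 0 0" --pt "2 7 0 0 0 0 0" --pt "1 7 0 0 0 0 0" --pt "3 7 0 0 0 0 0" --pt "3 7 0 0 0 0 0" --pt "4 5 0 0 0 0 0" --pt "5 6 0 0 0 0 0" --pt "5 3 0 0 0 0 0" --pt "5 2 0 0 0 0 0" --pt "0 0 0 0 0 0 0"

```text
time_s: 14.4
position: [0.5978, 0.0928, 0.0197]
tool_rot: [[0.994, 0.11, -0.012], [0.11, -0.994, 0.001], [-0.012, -0.003, -1.0]]
ft_force: [-19.5, 5.6, 12.1]
grip_width: -0.0002
gripper_force: 10.4
```

>>> apply_moves --pt "3 1 0 0 0 0 0" --pt "2 1 0 0 0 0 0" --pt "2 0 0 0 0 0 0" --pt "0 0 0 0 0 0 0" --pt "0 0 0 0 0 0 0"

```text
time_s: 15.02
position: [0.6003, 0.0921, 0.0196]
tool_rot: [[0.994, 0.111, -0.023], [0.111, -0.994, 0.001], [-0.022, -0.004, -1.0]]
ft_force: [-38.7, 5.6, 23.6]
grip_width: -0.0001
gripper_force: 20.0
```

Force is up to 39 N while the lever is still about 0.2 rad open, so I'll back off and look.

>>> apply_moves --pt "-8 0 0 0 0 0 0" --pt "-15 0 0 0 0 0 0" --pt "-25 0 -30 0 0 0 0" --pt "-25 0 -50 0 0 0 0" --pt "-10 0 -50 0 0 0 0" --pt "0 0 0 0 0 0 0"

```text
time_s: 15.78
position: [0.5284, 0.0809, 0.1541]
tool_rot: [[0.994, 0.11, 0.008], [0.11, -0.994, -0.001], [0.008, 0.002, -1.0]]
ft_force: [-0.0, 0.1, -0.8]
grip_width: 0.0001
gripper_force: 0.0
```

```bash
python3 - <<'E'
from h import *
c=cam('wrist'); save(c[0]['frame'],'w6.png'); print(telemetry.observe()['position'])
E
```

```text
[0.52772129 0.08098448 0.15176648]
```

View pics/w6.png

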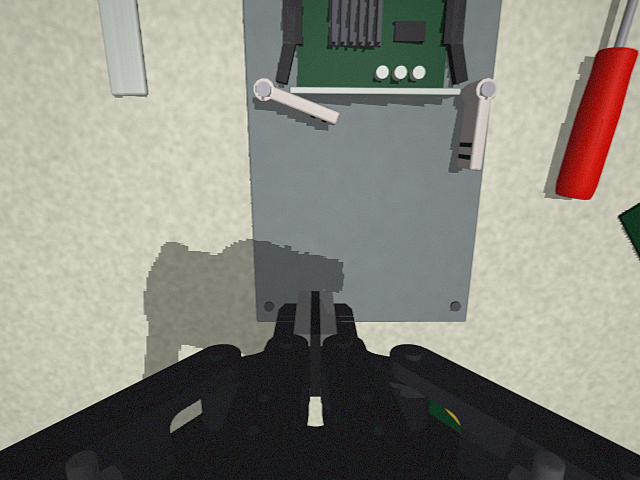

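```bash
python3 - <<'E'
from h import *
o=np.array([.6292,.0521]);a=np.radians(6.3);x=np.array([np.cos(a),np.sin(a)]);y=np.array([-x[1],x[0]])
c=cam('wrist')
def ch(p): d=p[:2]-o; return (np.array([d@x,d@y])*1000).round(1)
for n,u,v,z in [('hubL',263,89,.038),('hubR',487,89,.038),('pL rear',290,92,.036),('pR rear',460,94,.036),('Lend',336,119,.038),('Lend outer',331,125,.038),('Rend',472,169,.038),('plateBL',258,321,.01),('plateBR',467,320,.01)]: print(n,ch(onplane(c,u,v,z)))
f=c[0]['frame'][60:180,235:515]; save(cv2.resize(f,None,fx=2.8,fy=2.8,interpolation=cv2.INTER_CUBIC),'w7.png')
E
```

```text
hubL [-1.9 70.9]
hubR [ -1.8 -67.4]
pL rear [-3.5 54.4]
pR rear [ -4.5 -51.7]
Lend [-19.5  25.6]
Lend outer [-23.1  28.7]
Rend [-50.5 -63.5]
plateBL [-173.6   84.5]
plateBR [-172.7  -84. ]
```

View pics/w7.png

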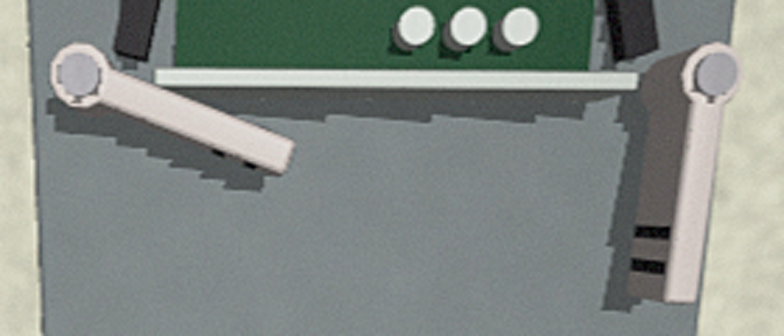

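The crop shows the left lever 0.37 rad open, bearing on the end of the panel. The card is at about x = 47 mm and roughly square. Driving one side off-centre binds the card in its guides, so I'll bring the right lever to the same angle and then press both at once with the open fingers.

>>> apply_moves --pt "25 40 0 0 0 0 0" --pt "25 45 20 0 0 0 0" --pt "0 48 30 0 0 0 0" --pt "0 0 50 0 0 0 0" --pt "0 0 22 0 0 0 0" --pt "0 0 10 0 0 0 0" --pt "0 0 0 0 0 0 0"

```text
time_s: 16.75
position: [0.591, -0.0452, 0.0175]
tool_rot: [[0.994, 0.11, -0.002], [0.11, -0.994, 0.0], [-0.001, -0.0, -1.0]]
ft_force: [0.3, -0.3, 0.9]
grip_width: -0.0003
gripper_force: 0.0
```

>>> apply_moves --pt "0 -7 0 0 0 0 0" --pt "0 -7 0 0 0 0 0" --pt "0 -7 0 0 0 0 0" --pt "0 -7 0 0 0 0 0" --pt "3 -7 0 0 0 0 0" --pt "3 -7 0 0 0 0 0" --pt "4 -5 0 0 0 0 0" --pt "4 -5 0 0 0 0 0" --pt "0 0 0 0 0 0 0"

```text
time_s: 17.88
position: [0.5995, 0.0086, 0.0182]
tool_rot: [[0.994, 0.11, -0.0], [0.11, -0.994, 0.001], [-0.0, -0.001, -1.0]]
ft_force: [0.4, 0.1, 0.1]
grip_width: -0.0001
gripper_force: 0.0
```

>>> apply_moves --pt "-25 0 0 0 0 0 0" --pt "0 -40 0 0 0 0 0.3" --pt "0 0 0 0 0 0 0.6" --pt "0 0 0 0 0 0 0.6" --pt "0 0 0 0 0 0 0.6" --pt "10 0 0 0 0 0 0.6" --pt "10 0 0 0 0 0 0.6" --pt "5 0 0 0 0 0 0.6" --pt "5 0 0 0 0 0 0.6" --pt "4 0 0 0 0 0 0.6" --pt "0 0 0 0 0 0 0.6"

```text
time_s: 19.25
position: [0.6001, 0.0488, 0.0173]
tool_rot: [[0.994, 0.11, -0.011], [0.11, -0.994, 0.0], [-0.01, -0.001, -1.0]]
ft_force: [-12.0, -1.2, 1.5]
grip_width: 0.0517
gripper_force: 5.2
```

>>> apply_moves --pt "4 0 0 0 0 0 0.6" --pt "3 0 0 0 0 0 0.6" --pt "3 0 0 0 0 0 0.6" --pt "0 0 0 0 0 0 0.6" --pt "0 0 0 0 0 0 0.6"

```text
time_s: 19.88
position: [0.6086, 0.05, 0.0165]
tool_rot: [[0.994, 0.111, -0.014], [0.111, -0.994, 0.0], [-0.014, -0.002, -1.0]]
ft_force: [-19.1, -1.8, 3.5]
grip_width: 0.0512
gripper_force: 8.9
```

>>> apply_moves --pt "3 0 0 0 0 0 0.6" --pt "3 0 0 0 0 0 0.6" --pt "0 0 0 0 0 0 0.6" --pt "0 0 0 0 0 0 0.6"

```text
time_s: 20.38
position: [0.613, 0.0508, 0.0162]
tool_rot: [[0.994, 0.111, -0.018], [0.111, -0.994, 0.0], [-0.018, -0.002, -1.0]]
ft_force: [-26.3, -2.2, 6.6]
grip_width: 0.0511
gripper_force: 12.8
```

>>> apply_moves --pt "3 0 0 0 0 0 0.6" --pt "2 0 0 0 0 0 0.6" --pt "0 0 0 0 0 0 0.6" --pt "0 0 0 0 0 0 0.6"

```text
time_s: 20.88
position: [0.6144, 0.051, 0.0162]
tool_rot: [[0.993, 0.111, -0.027], [0.111, -0.994, -0.0], [-0.027, -0.003, -1.0]]
ft_force: [-42.7, -5.9, 17.0]
grip_width: 0.0512
gripper_force: 21.4
```

>>> apply_moves --pt "-10 0 0 0 0 0 0.6" --pt "-20 0 0 0 0 0 0.6" --pt "-40 0 -30 0 0 0 0.6" --pt "-30 0 -50 0 0 0 0.6" --pt "0 0 -50 0 0 0 0.6" --pt "0 0 0 0 0 0 0.6"

```text
time_s: 21.62
position: [0.5274, 0.0398, 0.1522]
tool_rot: [[0.994, 0.11, 0.009], [0.11, -0.994, -0.001], [0.009, 0.002, -1.0]]
ft_force: [-0.7, 0.1, -0.1]
grip_width: 0.0514
gripper_force: 0.0
```

```bash
python3 - <<'E'
from h import *
c=cam('wrist'); f=c[0]['frame'][0:240,120:520]; save(cv2.resize(f,None,fx=2,fy=2,interpolation=cv2.INTER_CUBIC),'w8.png'); print(telemetry.observe()['position'])
E
```

```text
[0.5263508  0.03996706 0.1497629 ]
```

View pics/w8.png

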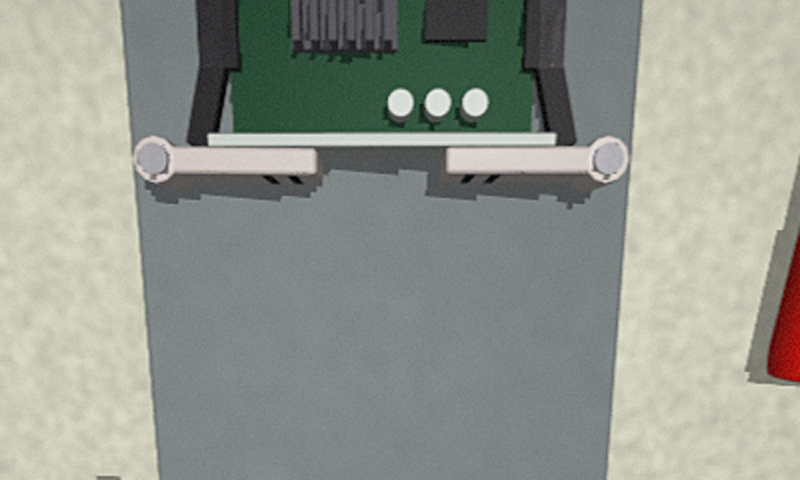

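Both bars lie straight across at row ~160, level with their hubs and flat on the panel at row 140. The robot is clear, so I'll hand the job in.

```bash
python3 -c "
from rig import env; print(env.close_job())"
```

```text
the job is handed in; nothing more can be done
None
```

I handed the job in with both levers closed flat on the card's front panel and the card driven home by the levers, at about 22 s of the 72 s allowed. The hand-in returned no verdict, so this rests on the last wrist picture.

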